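# Close the tea tin with its double lid, then take off only the outer cover and hold it up

### The arm

A 6-joint arm with a two-finger parallel gripper is mounted at the origin on a cart in front of the work surface, level with it; the furniture and walls round the work are solid. World frame = base frame: x ahead of the robot, y to its left, z up, the work surface at z = 0. Lengths are in mm, angles in rad, forces in N, time in s.
With the tool pointing down it reaches from about 275 to 750 mm from the base axis. Payload 10.2 kg.
Tool frame: the origin (TCP) lies at the very end of the fingers, on their centre line; the grasp point (between the pads) lies 19 mm behind it; z points along the fingers, x is the direction in which the jaws open and shut, and the axes are right-handed (so a half turn about z gives the same grasp; the last joint's range is limited). The gripper opens to 85 mm and grips with 20 to 120 N. Pads are 22 mm wide; open, the fingers measure 114 mm over their backs; the gripper's body (76 mm by 85 mm) begins 54 mm behind the grasp point. The pads swing forward as they close: fully open they stand 13 mm farther back than shut.
Start: joints at [-1.458, 0.313, 1.498, -0, 1.331, -0.223], TCP at [172.988, -495.688, 231.294] pointing down, gripper open.
Joint ranges: [-2.94, 2.94], [-0.97, 2.17], [0.19, 2.56], [-1.23, 4.37], [0.02, 3.11], [-2.88, 2.88]. Speed limits (rad/s): [2.39, 2.39, 3.01, 3.14, 3.14, 3.14].

### API

Orientations are given as a unit quaternion [w, x, y, z].
In Python, from rig import telemetry, capture, camera_model, finish_job gives the robot as it stands.
- The arm moves only by the shell command python3 -m inch 'ROWS' [FORCE]. ROWS is JSON, a list of rows, each a list of 5 numbers: the shift along the tool's x, y, z in m, then the turn about the tool's z in rad, then the finger opening in m, from 0 to 0.0854. A call has exactly 5 rows; each row shifts and turns the pose as measured when the row begins, along the tool's axes as they then stand; what a row does not reach is not made up. A row lasts 1/12 s, in which the tool goes at most 41.7 mm and 7.16 degrees, less where a joint would pass 70% of its speed; a pose out of reach is approached as far as the arm can. A call with a gripper value outside its range is refused whole. The fingers move at their own pace and stop on an object; FORCE is the grip in N (left out, the last holds). Time passes only in rows, so rows that do not move let the fingers close, or fill a call up. It gives the time, the measured TCP pose, the force and the opening at its end, in the units of the state.
- telemetry.sense(): the state, without advancing time (a new reading comes with each control period).
- capture(name): name is "scene" or "top" or "wrist"; returns the picture (420x560x3 uint8, blue, green, red); there is no depth.
- camera_model(name): a dict with "mtx" (3x3 intrinsics, pixels), "k1" (the pictures are not rectified: a ray, as slopes to the right and down, at radius r is drawn at 1 + k1 r^2 times it, then the intrinsics apply), "camera_from_world" (4x4, takes a point from world to camera coordinates). Camera axes: x right, y down, z forward; pixel columns grow to the right and rows downward; lengths in mm; the calibration is good to about 2 mm. A picture is of the moment at which its call begins: read the wrist's pose just before it. camera_model takes no time and is no camera call; for the wrist camera it gives the pose at the moment of the call.
- finish_job(): hands the job in, once; it reports no verdict.
The state is a dict: "time_s": time; "joints": joint angles; "dq": joint speeds; "tau": joint torques, N m; "eef_pos": TCP position; "ee_rot": TCP orientation; "force": force on the tool from outside, world axes, zero at the start; "wrist_torque": the same for the moment, N m; "grip_width": opening from 0.0 (shut) to 1.0 (fully open).
Only numpy, scipy, OpenCV 4.12 (cv2) and the standard library are available. Lean on these libraries where they do the work, as an engineer would, in place of code of your own. Each camera call takes 0.05 s, during which the arm holds its last target. There are 200 camera calls.

### The job

Lift the complete double lid off its coaster by the wooden knob and lower it, without dropping it, onto the open brass tea tin until it sits fully home; with the brass outer cover still on, press the knob all the way down to lock the inner lid. Then grip the outer cover by its collar, lift it off alone, leaving the locked inner lid seated and undisturbed, and finish while still holding the cover up, level and well clear above the knob (3 cm or more). Leave the tin where it stands and do not disturb the other things on the worktop.

Things in the scene. Friction and masses are not known exactly. Their poses are not given: they have to be found in the camera images.
- tin: Open round brass tea tin, loose, 0.7 kg, outer diameter 100, height 70, wall 4 (mouth about 92 across), a dark wooden band near its foot and a dark floor inside. Origin: centre of its underside; z up. The rim is 70 above the origin. (mm)
- inner: Inner lid, loose, 0.16 kg: cork plug, diameter 84, depth 14 (foot chamfered to 74), under a steel flange, diameter 104, 4 thick, with a centring boss (diameter 27, 8 high). Origin: centre of the plug's underside; z up. Starts on the coaster under the cover, which hides all but its knob. Seated, the flange lies on the tin's rim and the origin is 56 above the tin's origin. (mm)
- stem (a joint): The wooden knob on the inner lid slides straight down into it along the lid's axis: 0 = fully up (as at the start, to within 1 mm), 0.010 m = fully pressed, locked. It takes about 6 N to move and stays where it is put; it carries the whole lid set when lifted (up-stop at 0).
- knob_top (a point): Centre of the top of the inner lid's dark wooden knob: upright cylinder, diameter 24, 38 tall, narrowed to 18 over the top 4. Knob up: top 84 above the inner lid's origin, foot level with the top of the cover's collar. Pressed: 10 lower. Gripping the knob and lifting carries inner lid and cover together. (mm)
- cover: Outer brass cover, loose, 0.14 kg: round cap, outer diameter 116, flat top 16 above its lower edge; on it an upright round collar, diameter 44, 24 tall, bore 34, through which the knob passes freely. Origin: centre of the skirt's lower edge; z up; collar top 40 above it. Rests loosely on the inner lid's flange (origin 6 above the inner lid's), about 3 of sideways play. (mm)
- stand: Round coaster, diameter 100, 7 thick, fixed on the worktop, on which the double lid stands at the start. Origin: centre of its underside. (mm)
- jigger: Brass double-cone jigger, 47 diameter, 86 tall, loose bystander. Origin: centre of underside. (mm)
- spice_tin: Small round lidded tin, 62 diameter, 70 tall, loose bystander. Origin: centre of underside. (mm)
- tumbler: Brass tumbler, 67 diameter, 74 tall, loose bystander. Origin: centre of underside. (mm)
- salt_cellar: White marble salt cellar, 68 diameter, 34 tall, loose bystander. Origin: centre of underside. (mm)
- juice_cup: Small pale cup, 64 diameter, 52 tall, loose bystander. Origin: centre of underside. (mm)
- matchbox: Red matchbox lying flat, 36x54x14, loose bystander. Origin: centre of underside. (mm)
Mind the look-alikes: they are no part of the job. What is shaped like the inner but green is not meant.

How it is judged (in metres and radians):
On the way:
1. the double lid is fully home on the tin, cover still on, and the knob is pressed down (horizontal distance between inner and tin below 0.007 m and z of inner in the frame of tin between 0.052 and 0.0595 m and angle between inner's own z axis and vertical below 0.06 rad and z of cover in the frame of inner below 0.011 m and value of joint stem above 0.008 m), for 0.2 s.
At the end, for the whole second after the job is handed in: Inner lid home on the tin (within 7 mm of centre, level, knob pressed 8 of 10 mm or more) and untouched by the robot; the fingers hold the cover still, level within 0.26 rad, lower edge 20 mm or more above the knob, touching nothing else; tin upright, within 30 mm of its start (horizontal distance between inner and tin below 0.007 m and z of inner in the frame of tin between 0.052 and 0.0595 m and angle between inner's own z axis and vertical below 0.06 rad and value of joint stem above 0.008 m and z of cover in the frame of tin above 0.15 m and angle between cover's own z axis and vertical below 0.26 rad and contact force between the fingers and cover above 1 N and contact force between cover and inner below 0.1 N and contact force between cover and tin below 0.1 N and contact force between each of the arm, the fingers and inner below 0.2 N and linear speed of cover below 0.03 m/s and linear speed of inner below 0.02 m/s and angle between tin's own z axis and vertical below 0.05 rad and distance of tin from where it was at the start of the episode below 0.03 m and height (world z) of tin below 0.01 m); the arm keeps its last pose, push and grip.
It fails at once if the cover comes off the inner lid while the inner lid is not seated on the tin (z of cover in the frame of inner above 0.02 m and (z of inner in the frame of tin above 0.064 m or horizontal distance between inner and tin above 0.03 m)).
It fails at once if the double lid is let go above its seat (dropped on) (horizontal distance between inner and tin below 0.05 m and z of inner in the frame of tin above 0.066 m and contact force between the fingers and inner below 0.2 N and contact force between the fingers and cover below 0.2 N).
It fails at once if the tin is pushed away (more than 40 mm) or tipped (more than 0.3 rad) (distance of tin from where it was at the start of the episode above 0.04 m or angle between tin's own z axis and vertical above 0.3 rad).
It fails at once if a bystander is moved by more than 30 mm or knocked over (distance of any of jigger, spice_tin, tumbler, salt_cellar, juice_cup, matchbox from where it was at the start of the episode above 0.03 m or angle between any of jigger, spice_tin, tumbler, salt_cellar, juice_cup, matchbox's own z axis and vertical above 0.4 rad).
It also fails if it takes over 51 s, if anything falls off the work surface, if the arm or the gripper's body presses on something with over 40 N, if the wrist force passes 120 N, or if a joint passes its speed limit or range.

## Working session

There is one attempt and no reset: what is moved stays moved. The work goes in short steps, Python scripts to look and compute and a shell command to move; the robot and the scene stay as the last step left them, time stands still between calls to the robot, and variables do not carry over. Pictures are saved under pics/ and viewed, about 8 in all and at most 12, crops included, and the job is handed in when it is done.

```bash
ls; mkdir -p pics; python3 - <<'E'
from rig import *
import cv2,numpy as np,json
s=telemetry.sense();print(s)
for n in("scene","top","wrist"):
    m=camera_model(n);print(n,np.round(np.array(m["mtx"]),1).tolist(),m["k1"],np.round(np.array(m["camera_from_world"]),3).tolist())
a=capture("scene");b=capture("top")
cv2.imwrite("pics/scene.png",a);cv2.imwrite("pics/top.png",b)
E
```

```text
pics
{'time_s': 0.0, 'joints': array([-1.45842021e+00,  3.13432569e-01,  1.49845909e+00, -2.29282644e-07,
        1.33099770e+00, -2.23371100e-01]), 'dq': array([-0.00063553, -0.00016898,  0.00024892, -0.00060194, -0.00086752,
        0.0010042 ]), 'tau': array([-3.75223590e-04, -4.12266791e+01, -2.59746426e+01, -1.95927628e-04,
        4.17140560e-03,  3.50665528e-05]), 'eef_pos': array([ 172.94652903, -495.41504579,  230.73571413]), 'ee_rot': array([-4.83101855e-04,  8.15314126e-01, -5.79018527e-01, -4.32399315e-04]), 'force': array([0.1726561 , 0.06425799, 0.59320157]), 'wrist_torque': array([-0.0013532 , -0.04491545, -0.00011569]), 'grip_width': 1.0026541218725584}
scene [[396.9, 0.0, 277.2], [0.0, 396.9, 207.1], [0.0, 0.0, 1.0]] -0.033186615737247654 [[0.619, -0.785, 0.004, -297.542], [-0.388, -0.31, -0.868, 291.103], [0.683, 0.536, -0.497, 457.399], [0.0, 0.0, 0.0, 1.0]]
top [[379.4, 0.0, 276.5], [0.0, 379.4, 210.0], [0.0, 0.0, 1.0]] -0.0866381885021434 [[0.004, -1.0, 0.024, 45.226], [-0.997, -0.006, -0.082, 575.832], [0.083, -0.023, -0.996, 897.553], [0.0, 0.0, 0.0, 1.0]]
wrist [[361.3, 0.0, 283.7], [0.0, 361.3, 206.2], [0.0, 0.0, 1.0]] -0.043874610843426615 [[0.33, -0.944, -0.002, -523.384], [-0.892, -0.312, 0.327, -43.237], [-0.309, -0.106, -0.945, 380.647], [0.0, 0.0, 0.0, 1.0]]
```

View pics/scene.png

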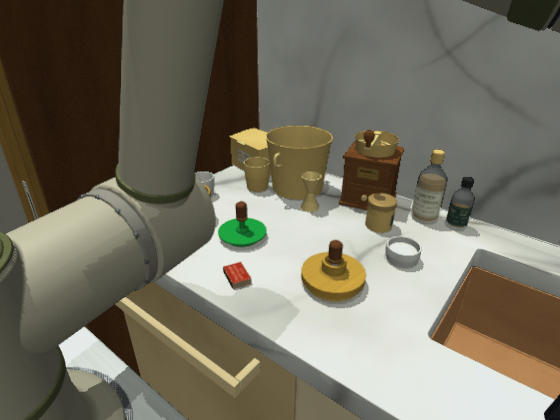

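View pics/top.png

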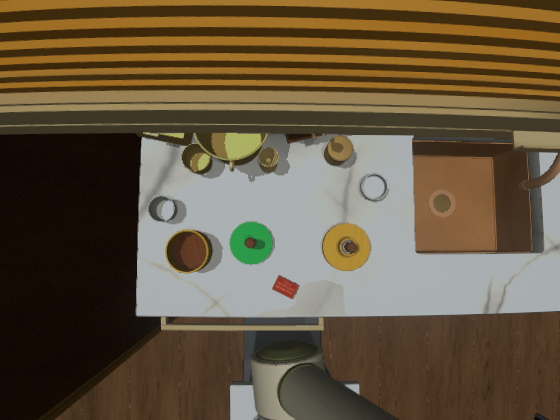

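Both views show the tin (top px ~188,251), the real double lid (cover ~346,247; knob ~350,247), the green look-alike between them at (251,243), and the matchbox at (286,287). I'll make an enlarged crop and compute positions.

```bash
cat > h.py <<'E'
import numpy as np,cv2
from rig import *
def ray(n,px,m=None):
    m=m or camera_model(n);K=np.array(m["mtx"]);T=np.array(m["camera_from_world"])
    d=cv2.undistortPoints(np.array([[px]],float),K,np.array([m["k1"],0,0,0.]))[0,0]
    R=T[:3,:3];return -R.T@T[:3,3],R.T@np.array([d[0],d[1],1])
def onz(n,px,z,m=None):
    c,d=ray(n,px,m);return (c+d*(z-c[2])/d[2])[:2]
def proj(n,P,m=None):
    m=m or camera_model(n);T=np.array(m["camera_from_world"])
    P=np.atleast_2d(np.array(P,float))
    return cv2.projectPoints(P,cv2.Rodrigues(T[:3,:3])[0],T[:3,3],np.array(m["mtx"]),np.array([m["k1"],0,0,0.]))[0][:,0]
def ring(n,c,r,z,m=None):
    a=np.linspace(0,2*np.pi,60);return proj(n,np.c_[c[0]+r*np.cos(a),c[1]+r*np.sin(a),0*a+z],m)
def axes():
    s=telemetry.sense();q=s["ee_rot"]
    from scipy.spatial.transform import Rotation as R
    return s,R.from_quat([q[1],q[2],q[3],q[0]]).as_matrix()
def goto(p):
    s,R=axes();print("t",round(s["time_s"],2),"tcp",np.round(s["eef_pos"],1),"tool shift mm",np.round(R.T@(np.array(p)-s["eef_pos"]),1),"x-axis",np.round(R[:,0],3),"f",np.round(s["force"],1),"grip",round(s["grip_width"],3),"zaxis",np.round(R[:,2],3))
E
python3 - <<'E'
from h import *
t=onz("top",(188,251),70);c=onz("top",(346.5,246.5),21);k=onz("top",(350.5,247),91)
print(t,c,k, onz("scene",(335.5,243),91))
im=cv2.imread("pics/top.png")
cr=cv2.resize(im[200:310,140:390],None,fx=3.2,fy=3.2,interpolation=cv2.INTER_CUBIC)
def dr(P,col): cv2.polylines(cr,[np.int32(((P-[140,200]+.5)*3.2))],True,col,1)
dr(ring("top",t,50,70),(0,255,0));dr(ring("top",c,58,29),(255,0,0));dr(ring("top",c,58,13),(255,255,0));dr(ring("top",k,9,91),(0,255,0));dr(ring("top",t,50,0),(255,255,0))
cv2.imwrite("pics/crop.png",cr)
goto([k[0],k[1],200])
E
```

```text
[476.52027233 250.98134037] [ 487.57661585 -122.6470872 ] [ 487.36929785 -117.0985438 ] [ 486.04765475 -122.31566065]
t 0.1 tcp [ 173.  -495.4  230.8] tool shift mm [-253.6 -421.5   31.2] x-axis [ 0.33  -0.944 -0.001] f [0.1 0.8 0. ] grip 1.0 zaxis [-0.     0.001 -1.   ]
```

View pics/crop.png

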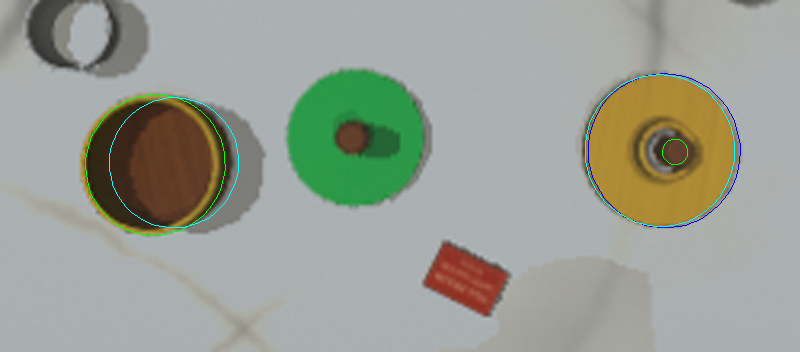

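Tin ≈ (477,252), lid axis ≈ (487,-120). The measured points agree with the given sizes. Moving above the lid.

```bash
python3 -m inch '[[-0.0215,-0.0357,0,0,0.0854],[-0.0215,-0.0357,0,0,0.0854],[-0.0215,-0.0357,0,0,0.0854],[-0.0215,-0.0357,0,0,0.0854],[-0.0215,-0.0357,0,0,0.0854]]' 40; python3 -m inch '[[-0.0215,-0.0357,0,0,0.0854],[-0.0215,-0.0357,0,0,0.0854],[-0.0215,-0.0357,0,0,0.0854],[-0.0215,-0.0357,0,0,0.0854],[-0.0215,-0.0357,0,0,0.0854]]'; python3 -c "
from h import *
goto([487,-120,200])"
```

```text
time_s: 0.52
eef_pos: [303.9, -336.1, 228.2]
ee_rot: [-0.001, 0.812, -0.584, -0.002]
force: [1.1, 0.1, -0.3]
grip_width: 0.999
time_s: 0.93
eef_pos: [436.7, -175.3, 228.2]
ee_rot: [-0.001, 0.812, -0.584, -0.003]
force: [0.5, -1.2, 0.0]
grip_width: 1.003
t 0.93 tcp [ 436.7 -175.3  228.2] tool shift mm [-36.3 -65.2  28.3] x-axis [ 0.317 -0.948 -0.006] f [ 0.5 -1.2  0. ] grip 1.003 zaxis [-0.003  0.005 -1.   ]
```

```bash
python3 -m inch '[[-0.018,-0.0325,0.01,0,0.0854],[-0.018,-0.0325,0.01,0,0.0854],[0,0,0,0,0.0854],[0,0,0,0,0.0854],[0,0,0,0,0.0854]]'; python3 - <<'E'
from h import *
goto([487,-120,200])
m=camera_model("wrist");a=capture("wrist");np.save("m1.npy",m,allow_pickle=True);cv2.imwrite("pics/w1.png",a)
c,k=(487.6,-121.5),(487,-120)
for p,r,z in((c,22,53),(c,58,29),(k,12,87)): cv2.polylines(a,[np.int32(np.round(ring("wrist",p,r,z,m)))],True,(0,255,0),1)
cv2.imwrite("pics/w1o.png",a)
E
```

```text
time_s: 1.35
eef_pos: [491.7, -110.2, 206.4]
ee_rot: [-0.002, 0.814, -0.58, -0.003]
force: [0.2, -0.3, -0.1]
grip_width: 1.003
t 1.35 tcp [ 491.7 -110.2  206.4] tool shift mm [7.8 7.6 6.3] x-axis [ 0.326 -0.945 -0.007] f [ 0.2 -0.3 -0.1] grip 1.003 zaxis [-0.004  0.007 -1.   ]
```

View pics/w1o.png

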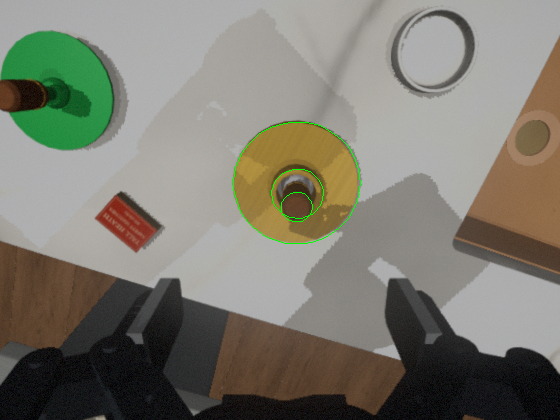

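The overlay of my estimate (knob top at px 297,205; collar 297,193; cover centre 297,183) fits the wrist picture within a pixel or two, so the lid axis is (487,-120). Centring and descending to TCP z≈65.

```bash
python3 -m inch '[[0.0078,0.0076,0.025,0,0.0854],[0,0,0.03,0,0.0854],[0,0,0.03,0,0.0854],[0,0,0,0,0.0854],[0,0,0,0,0.0854]]'; python3 -c "
from h import *
goto([487,-120,66])"
```

```text
time_s: 1.82
eef_pos: [485.4, -126.2, 122.3]
ee_rot: [-0.002, 0.812, -0.584, 0.0]
force: [-0.0, 0.5, 1.5]
grip_width: 0.998
t 1.82 tcp [ 485.4 -126.2  122.3] tool shift mm [-5.3 -3.3 56.3] x-axis [ 0.318 -0.948 -0.002] f [-0.   0.5  1.5] grip 0.998 zaxis [ 0.002  0.003 -1.   ]
```

```bash
python3 -m inch '[[-0.005,-0.003,0.015,0,0.0854],[0,0,0.02,0,0.0854],[0,0,0.01,0,0.0854],[0,0,0,0,0.0854],[0,0,0,0,0.0854]]'; python3 -c "
from h import *
goto([487,-120,66])"
```

```text
time_s: 2.23
eef_pos: [489.5, -124.9, 84.2]
ee_rot: [-0.002, 0.81, -0.586, 0.006]
force: [-0.6, -0.6, 0.7]
grip_width: 1.001
t 2.23 tcp [ 489.5 -124.9   84.2] tool shift mm [-5.5  1.  18.2] x-axis [ 0.314 -0.949  0.006] f [-0.6 -0.6  0.7] grip 1.001 zaxis [ 0.012 -0.003 -1.   ]
```

```bash
python3 -m inch '[[-0.003,0.0005,0.01,0,0.0854],[-0.002,0,0.008,0,0.0854],[0,0,0,0,0.0854],[0,0,0,0,0.0854],[0,0,0,0,0.0854]]'; python3 -c "
from h import *
goto([487,-120,66])
a=capture('wrist');goto([487,-120,66]);cv2.imwrite('pics/w2.png',a)"
```

```text
time_s: 2.65
eef_pos: [488.9, -121.0, 68.0]
ee_rot: [-0.003, 0.81, -0.586, 0.008]
force: [0.4, -0.0, -0.0]
grip_width: 0.999
t 2.65 tcp [ 488.9 -121.    68. ] tool shift mm [-1.5  1.6  2. ] x-axis [ 0.313 -0.95   0.01 ] f [ 0.4 -0.  -0. ] grip 0.999 zaxis [ 0.017 -0.005 -1.   ]
t 2.7 tcp [ 489.  -121.    68.1] tool shift mm [-1.6  1.6  2.1] x-axis [ 0.313 -0.95   0.01 ] f [-0.1 -0.2  0.4] grip 1.001 zaxis [ 0.017 -0.005 -1.   ]
```

View pics/w2.png

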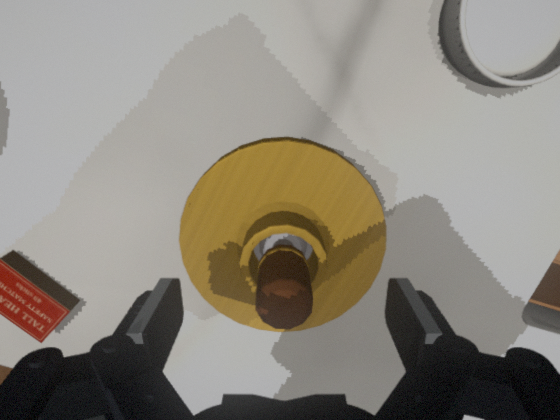

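Knob (px ~285,290) lies midway between the fingers (centre 283). Lower 4 mm and grip.

```bash
python3 -m inch '[[-0.001,0.001,0.003,0,0.0854],[0,0,0.0,0,0.05],[0,0,0,0,0],[0,0,0,0,0],[0,0,0,0,0]]' 50; python3 -m inch '[[0,0,0,0,0],[0,0,0,0,0],[0,0,0,0,0],[0,0,0,0,0],[0,0,0,0,0]]'; python3 -c "
from h import *
goto([487,-120,66])"
```

```text
time_s: 3.12
eef_pos: [488.0, -120.5, 65.4]
ee_rot: [-0.003, 0.81, -0.586, 0.009]
force: [0.6, -0.3, -0.3]
grip_width: 0.452
time_s: 3.53
eef_pos: [488.1, -120.7, 65.6]
ee_rot: [-0.003, 0.81, -0.586, 0.009]
force: [0.8, -0.7, 0.5]
grip_width: 0.259
t 3.53 tcp [ 488.1 -120.7   65.6] tool shift mm [-1.   0.9 -0.5] x-axis [ 0.313 -0.95   0.011] f [ 0.8 -0.7  0.5] grip 0.259 zaxis [ 0.018 -0.006 -1.   ]
```

```bash
python3 -m inch '[[0,0,-0.01,0,0],[0,0,-0.02,0,0],[0,0,-0.02,0,0],[0,0,0,0,0],[0,0,0,0,0]]'; python3 -c "
from h import *
goto([487,-120,66])"
```

```text
time_s: 3.95
eef_pos: [485.5, -119.4, 117.0]
ee_rot: [-0.002, 0.81, -0.586, 0.006]
force: [0.3, -0.5, -3.9]
grip_width: 0.26
t 3.95 tcp [ 485.5 -119.4  117. ] tool shift mm [ 0.7 -0.6 51. ] x-axis [ 0.313 -0.95   0.007] f [ 0.3 -0.5 -3.9] grip 0.26 zaxis [ 0.013 -0.003 -1.   ]
```

Lifted with ~4 N load. Raising, then crossing to the tin.

```bash
python3 -m inch '[[0,0,-0.025,0,0],[0,0,-0.025,0,0],[0,0,-0.015,0,0],[0,0,0,0,0],[0,0,0,0,0]]'; python3 -c "
from h import *
goto([477,252,175])
cv2.imwrite('pics/w3.png',capture('wrist'))"
```

```text
time_s: 4.37
eef_pos: [482.5, -118.0, 179.0]
ee_rot: [-0.002, 0.81, -0.586, 0.002]
force: [-0.2, 0.2, -4.2]
grip_width: 0.258
t 4.37 tcp [ 482.5 -118.   179. ] tool shift mm [-353.1 -110.7    4.4] x-axis [ 0.313 -0.95   0.001] f [-0.2  0.2 -4.2] grip 0.258 zaxis [ 0.005  0.001 -1.   ]
```

View pics/w3.png

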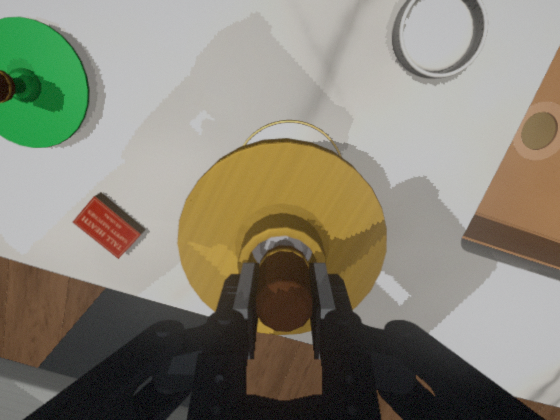

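The whole set hangs level in the grip (knob at px 285,290; cover complete). Crossing gently.

```bash
python3 -m inch '[[-0.012,-0.004,0,0,0],[-0.022,-0.007,0,0,0],[-0.022,-0.007,0,0,0],[-0.022,-0.007,0,0,0],[-0.022,-0.007,0,0,0]]';python3 -m inch '[[-0.022,-0.007,0,0,0],[-0.022,-0.007,0,0,0],[-0.022,-0.007,0,0,0],[-0.022,-0.007,0,0,0],[-0.022,-0.007,0,0,0]]'; python3 -c "
from h import *
goto([477,252,175])"
```

```text
time_s: 4.83
eef_pos: [478.9, -9.8, 171.6]
ee_rot: [-0.0, 0.808, -0.589, -0.004]
force: [0.1, -0.2, -4.2]
grip_width: 0.263
time_s: 5.25
eef_pos: [473.4, 115.0, 165.0]
ee_rot: [0.003, 0.808, -0.589, -0.01]
force: [0.7, -0.9, -4.0]
grip_width: 0.258
t 5.25 tcp [473.4 115.  165. ] tool shift mm [-129.4  -45.4   -9.2] x-axis [ 0.307 -0.952 -0.012] f [ 0.7 -0.9 -4. ] grip 0.258 zaxis [-0.018  0.007 -1.   ]
```

```bash
python3 -m inch '[[-0.022,-0.008,-0.005,0,0],[-0.022,-0.008,-0.004,0,0],[-0.022,-0.008,-0.003,0,0],[-0.022,-0.008,-0.003,0,0],[-0.015,-0.005,0,0,0]]';python3 -m inch '[[0,0,0,0,0],[0,0,0,0,0],[0,0,0,0,0],[0,0,0,0,0],[0,0,0,0,0]]'; python3 -c "
from h import *
goto([477,252,175])
cv2.imwrite('pics/t2.png',capture('top'))"
```

```text
time_s: 5.67
eef_pos: [471.3, 233.8, 173.4]
ee_rot: [0.007, 0.809, -0.588, -0.015]
force: [0.7, -0.0, -2.4]
grip_width: 0.258
time_s: 6.08
eef_pos: [467.8, 236.3, 168.3]
ee_rot: [0.01, 0.81, -0.586, -0.018]
force: [-1.3, 0.1, -3.6]
grip_width: 0.258
t 6.08 tcp [467.8 236.3 168.3] tool shift mm [-12.2 -13.4  -7. ] x-axis [ 0.312 -0.95  -0.017] f [-1.3  0.1 -3.6] grip 0.258 zaxis [-0.041  0.004 -0.999]
```

```bash
python3 -m inch '[[-0.012,-0.0155,-0.006,0,0],[0,0,-0.001,0,0],[0,0,-0.001,0,0],[0,0,-0.001,0,0],[0,0,-0.001,0,0]]'; python3 - <<'E'
from h import *
goto([479,252.5,165])
s,R=axes();p=s["eef_pos"]
m=camera_model("wrist");a=capture("wrist");b=capture("top")
t=(476.5,252.6)
for z in(70,):cv2.polylines(a,[np.int32(np.round(ring("wrist",t,50,z,m)))],True,(0,255,0),1);cv2.polylines(a,[np.int32(np.round(ring("wrist",t,50,0,m)))],True,(255,0,0),1)
b=b[190:300,120:280]
cv2.imwrite("pics/w4.png",np.hstack([a[:,:],np.vstack([cv2.resize(b,(240,165)),np.zeros((255,240,3),np.uint8)])]))
E
```

```text
time_s: 6.55
eef_pos: [479.5, 250.0, 177.8]
ee_rot: [0.011, 0.809, -0.588, -0.018]
force: [0.2, 0.1, -3.4]
grip_width: 0.257
t 6.55 tcp [479.5 250.  177.8] tool shift mm [-2.4 -0.8 12.8] x-axis [ 0.308 -0.951 -0.016] f [ 0.2  0.1 -3.4] grip 0.257 zaxis [-0.042  0.004 -0.999]
```

View pics/w4.png

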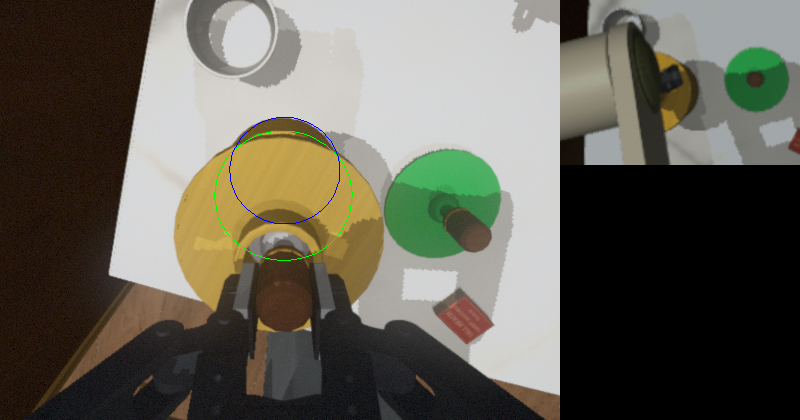

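The wrist view shows the lid over the tin; the tin foot's visible arc (px 285,118) agrees with the projected ring. Descending most of the way.

```bash
python3 -m inch '[[-0.002,-0.001,0.012,0,0],[0,0,0.012,0,0],[0,0,0.012,0,0],[0,0,-0.001,0,0],[0,0,-0.001,0,0]]'; python3 -c "
from h import *
goto([479,252.5,115])"
```

```text
time_s: 7.07
eef_pos: [478.4, 251.5, 143.7]
ee_rot: [0.01, 0.808, -0.588, -0.017]
force: [0.4, -0.7, -2.1]
grip_width: 0.263
t 7.07 tcp [478.4 251.5 143.7] tool shift mm [-0.3 -1.9 28.6] x-axis [ 0.307 -0.952 -0.016] f [ 0.4 -0.7 -2.1] grip 0.263 zaxis [-0.04   0.004 -0.999]
```

```bash
python3 -m inch '[[0,-0.001,0.004,0,0],[0,0,0.004,0,0],[0,0,0.004,0,0],[0,0,0.002,0,0],[0,0,0.0,0,0]]'; python3 -c "
from h import *
goto([479,252.5,115])"
```

```text
time_s: 7.48
eef_pos: [479.8, 251.9, 130.7]
ee_rot: [0.009, 0.808, -0.588, -0.016]
force: [-0.8, -0.6, -4.0]
grip_width: 0.259
t 7.48 tcp [479.8 251.9 130.7] tool shift mm [-0.5  0.  15.7] x-axis [ 0.307 -0.952 -0.016] f [-0.8 -0.6 -4. ] grip 0.259 zaxis [-0.037  0.005 -0.999]
```

```bash
python3 -m inch '[[0,0,0.004,0,0],[0,0,0.003,0,0],[0,0,0.003,0,0],[0,0,0.001,0,0],[0,0,0.0,0,0]]'; python3 -c "
from h import *
goto([479,252.5,115])"
```

```text
time_s: 7.9
eef_pos: [479.4, 252.0, 118.6]
ee_rot: [0.009, 0.808, -0.588, -0.016]
force: [-0.0, 0.4, -3.3]
grip_width: 0.255
t 7.9 tcp [479.4 252.  118.6] tool shift mm [-0.5  0.1  3.7] x-axis [ 0.307 -0.952 -0.016] f [-0.   0.4 -3.3] grip 0.255 zaxis [-0.037  0.005 -0.999]
```

Plug is already in the mouth with no contact force. Continue to the seat, then press.

```bash
python3 -m inch '[[0,0,0.003,0,0],[0,0,0.003,0,0],[0,0,0.002,0,0],[0,0,0.001,0,0],[0,0,0.001,0,0]]'; python3 -c "
from h import *
goto([479,252.5,115])"
```

```text
time_s: 8.32
eef_pos: [479.1, 252.3, 111.1]
ee_rot: [0.008, 0.809, -0.588, -0.016]
force: [-4.1, -1.8, 5.7]
grip_width: 0.262
t 8.32 tcp [479.1 252.3 111.1] tool shift mm [-0.3  0.2 -3.9] x-axis [ 0.308 -0.951 -0.016] f [-4.1 -1.8  5.7] grip 0.262 zaxis [-0.035  0.005 -0.999]
```

```bash
python3 -m inch '[[0,0,0.003,0,0],[0,0,0.003,0,0],[0,0,0.003,0,0],[0,0,0.003,0,0],[0,0,0.003,0,0]]'; python3 -c "
from h import *
goto([479,252.5,105])"
```

```text
time_s: 8.73
eef_pos: [479.6, 252.7, 105.6]
ee_rot: [0.006, 0.809, -0.588, -0.013]
force: [-12.2, -5.1, 27.3]
grip_width: 0.259
t 8.73 tcp [479.6 252.7 105.6] tool shift mm [0.  0.6 0.7] x-axis [ 0.309 -0.951 -0.013] f [-12.2  -5.1  27.3] grip 0.259 zaxis [-0.028  0.005 -1.   ]
```

Stop reached (27 N up). Release, rise, close fingers and press again from above to be sure.

```bash
python3 -m inch '[[0,0,0,0,0.045],[0,0,0,0,0.045],[0,0,0,0,0.045],[0,0,0,0,0.045],[0,0,-0.002,0,0.045]]'; python3 -c "
from h import *
goto([477,252.5,105])"; python3 -m inch '[[0,0,-0.015,0,0.0454],[0,0,-0.015,0,0.045],[0,0,-0.015,0,0.045],[0,0,0,0,0.045],[0,0,0,0,0.045]]'; python3 - <<'E'
from h import *
goto([477,252.5,132])
m=camera_model("wrist");a=capture("wrist")
t=(476.5,252.6)
for r,z,c in((58,78,(255,0,0)),(22,102,(0,255,0)),(9,130,(255,255,0))):cv2.polylines(a,[np.int32(np.round(ring("wrist",t,r,z,m)))],True,c,1)
cv2.imwrite("pics/w5.png",a)
E
```

```text
time_s: 9.15
eef_pos: [480.9, 253.1, 109.6]
ee_rot: [0.004, 0.809, -0.587, -0.011]
force: [-0.6, -0.1, -0.2]
grip_width: 0.528
t 9.15 tcp [480.9 253.1 109.6] tool shift mm [-0.6  3.8  4.7] x-axis [ 0.31  -0.951 -0.013] f [-0.6 -0.1 -0.2] grip 0.528 zaxis [-0.023  0.006 -1.   ]
time_s: 9.57
eef_pos: [481.6, 252.6, 154.8]
ee_rot: [0.005, 0.809, -0.588, -0.012]
force: [0.0, -0.0, 0.8]
grip_width: 0.527
t 9.57 tcp [481.6 252.6 154.8] tool shift mm [-1.   3.9 22.9] x-axis [ 0.309 -0.951 -0.013] f [ 0.  -0.   0.8] grip 0.527 zaxis [-0.026  0.006 -1.   ]
```

View pics/w5.png

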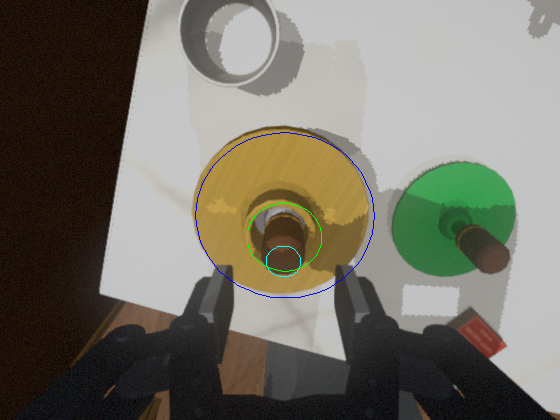

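The lid set looks seated on the tin with the cover on (collar px 285,235; knob 283,250), within 3 mm of prediction. Shutting the fingers and pressing the knob's top.

```bash
python3 -m inch '[[0,0.002,0,0,0],[0,0.001,0,0,0],[0,0,0,0,0],[0,0,0,0,0],[0,0,0,0,0]]'; python3 -m inch '[[0,0,0.006,0,0],[0,0,0.005,0,0],[0,0,0.003,0,0],[0,0,0,0,0],[0,0,0,0,0]]'; python3 -c "
from h import *
goto([478.5,253,130])"
```

```text
time_s: 10.03
eef_pos: [477.2, 251.2, 151.5]
ee_rot: [0.007, 0.809, -0.588, -0.014]
force: [-0.4, 0.3, -0.1]
grip_width: 0.004
time_s: 10.45
eef_pos: [476.4, 251.2, 135.0]
ee_rot: [0.008, 0.809, -0.588, -0.014]
force: [0.7, -0.0, -0.8]
grip_width: 0.003
t 10.45 tcp [476.4 251.2 135. ] tool shift mm [-1.  -2.7  5. ] x-axis [ 0.309 -0.951 -0.014] f [ 0.7 -0.  -0.8] grip 0.003 zaxis [-0.032  0.004 -0.999]
```

No contact at 135, so the knob is already at least 5 mm down; continue.

```bash
python3 -m inch '[[-0.001,-0.002,0.002,0,0],[0,0,0.002,0,0],[0,0,0.002,0,0],[0,0,0.002,0,0],[0,0,0.002,0,0]]'; python3 -c "
from h import *
goto([478.5,253,130])"; python3 -m inch '[[0,0,0.003,0,0],[0,0,0.003,0,0],[0,0,0.003,0,0],[0,0,0.003,0,0],[0,0,0.003,0,0]]'; python3 -c "
from h import *
goto([478.5,253,130])"
```

```text
time_s: 10.87
eef_pos: [479.1, 253.2, 130.0]
ee_rot: [0.006, 0.809, -0.587, -0.012]
force: [-8.6, -3.5, 19.4]
grip_width: -0.002
t 10.87 tcp [479.1 253.2 130. ] tool shift mm [ 0.   0.6 -0. ] x-axis [ 0.31  -0.951 -0.013] f [-8.6 -3.5 19.4] grip -0.002 zaxis [-0.027  0.005 -1.   ]
time_s: 11.28
eef_pos: [479.7, 253.5, 130.0]
ee_rot: [0.003, 0.81, -0.586, -0.008]
force: [-11.0, -4.9, 25.8]
grip_width: 0.003
t 11.28 tcp [479.7 253.5 130. ] tool shift mm [0.1 1.3 0.1] x-axis [ 0.312 -0.95  -0.01 ] f [-11.   -4.9  25.8] grip 0.003 zaxis [-0.018  0.005 -1.   ]
```

Knob top stops at 130.0 mm = seated and fully pressed. Rise, open, and look to centre on the collar.

```bash
python3 -m inch '[[0,0,-0.012,0,0],[0,0,-0.012,0,0],[0,0,-0.006,0,0.0854],[0,0,0,0,0.0854],[0,0,0,0,0.0854]]'; python3 -m inch '[[0,0,0,0,0.0854],[0,0,0,0,0.0854],[0,0,0,0,0.0854],[0,0,0,0,0.0854],[0,0,0,0,0.0854]]'; python3 - <<'E'
from h import *
goto([479,253.2,80])
m=camera_model("wrist");a=capture("wrist")
t=(479,253.2)
cr=cv2.resize(a[100:320,150:430],None,fx=2.8,fy=2.7,interpolation=cv2.INTER_CUBIC)
for r,z,c in((58,78,(255,0,0)),(22,102,(0,255,0)),(17,102,(0,255,0)),(9,130,(255,255,0))):cv2.polylines(cr,[np.int32(np.round((ring("wrist",t,r,z,m)-[150,100]+.5)*[2.8,2.7]))],True,c,1)
cv2.imwrite("pics/w6.png",cr)
E
```

```text
time_s: 11.7
eef_pos: [480.2, 253.5, 162.4]
ee_rot: [0.003, 0.81, -0.586, -0.008]
force: [-0.8, 0.6, 0.3]
grip_width: 0.417
time_s: 12.12
eef_pos: [479.4, 253.2, 159.7]
ee_rot: [0.004, 0.81, -0.586, -0.009]
force: [0.5, 0.1, -0.6]
grip_width: 1.001
t 12.12 tcp [479.4 253.2 159.7] tool shift mm [ 0.7 -1.  79.7] x-axis [ 0.312 -0.95  -0.01 ] f [ 0.5  0.1 -0.6] grip 1.001 zaxis [-0.019  0.004 -1.   ]
```

View pics/w6.png

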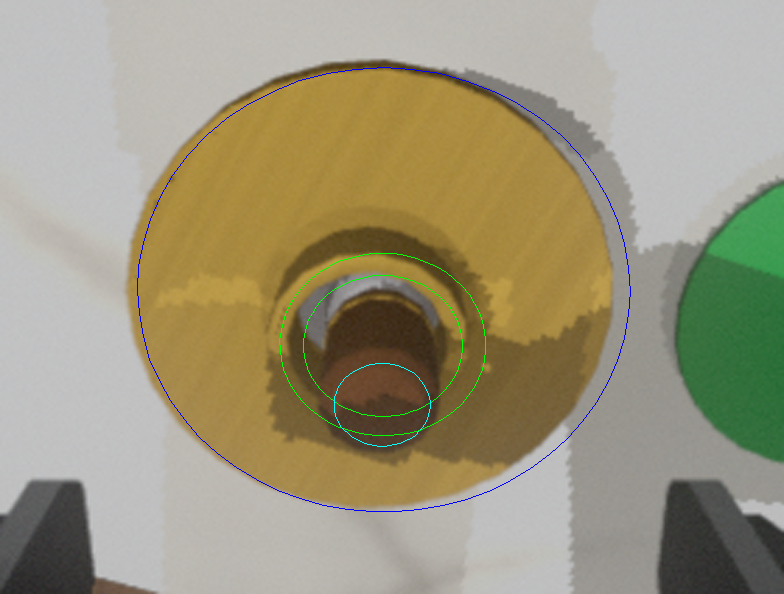

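The cover's collar (crop ~371,325) sits ~2.5 mm to the tool's −x side of the knob axis (crop 381), i.e. at its play limit; knob itself is where expected. I'll centre the grip on the collar: ≈(478.3,255.3).

```bash
python3 -m inch '[[-0.0015,-0.001,0.014,0,0.0854],[0,0,0.015,0,0.0854],[0,0,0.015,0,0.0854],[0,0,0,0,0.0854],[0,0,0,0,0.0854]]'; python3 -c "
from h import *
goto([478.3,255.3,81])"
```

```text
time_s: 12.58
eef_pos: [479.5, 255.4, 114.7]
ee_rot: [0.004, 0.81, -0.586, -0.009]
force: [0.2, 0.9, -0.1]
grip_width: 1.001
t 12.58 tcp [479.5 255.4 114.7] tool shift mm [-0.   0.7 33.8] x-axis [ 0.312 -0.95  -0.01 ] f [ 0.2  0.9 -0.1] grip 1.001 zaxis [-0.018  0.004 -1.   ]
```

```bash
python3 -m inch '[[0,0,0.010,0,0.0854],[0,0,0.010,0,0.0854],[0,0,0.006,0,0.0854],[0,0,0.002,0,0.0854],[0,0,0,0,0.0854]]'; python3 -c "
from h import *
goto([478.3,255.3,81])"
```

```text
time_s: 13.0
eef_pos: [479.9, 255.7, 85.9]
ee_rot: [0.002, 0.81, -0.586, -0.008]
force: [-0.0, -0.0, 0.2]
grip_width: 0.999
t 13.0 tcp [479.9 255.7  85.9] tool shift mm [-0.1  1.6  4.9] x-axis [ 0.312 -0.95  -0.009] f [-0.  -0.   0.2] grip 0.999 zaxis [-0.015  0.005 -1.   ]
```

```bash
python3 -m inch '[[0,0.001,0.002,0,0.0854],[0,0,0.001,0,0.052],[0,0,0,0,0.05],[0,0,0,0,0.05],[0,0,0,0,0.05]]' 30; python3 -c "
from h import *
goto([478.3,255.3,81])";python3 -m inch '[[0,0,0,0,0.042],[0,0,0,0,0.036],[0,0,0,0,0.03],[0,0,0,0,0.03],[0,0,0,0,0.03]]' 40; python3 -c "
from h import *
goto([478.3,255.3,81])"
```

```text
time_s: 13.42
eef_pos: [479.2, 255.5, 83.4]
ee_rot: [0.002, 0.81, -0.586, -0.007]
force: [0.8, 0.6, -0.5]
grip_width: 0.582
t 13.42 tcp [479.2 255.5  83.4] tool shift mm [-0.1  0.9  2.4] x-axis [ 0.312 -0.95  -0.009] f [ 0.8  0.6 -0.5] grip 0.582 zaxis [-0.014  0.005 -1.   ]
time_s: 13.83
eef_pos: [479.4, 255.6, 83.9]
ee_rot: [0.002, 0.81, -0.586, -0.007]
force: [-1.0, -0.6, 0.8]
grip_width: 0.493
t 13.83 tcp [479.4 255.6  83.9] tool shift mm [0.  1.1 2.9] x-axis [ 0.313 -0.95  -0.01 ] f [-1.  -0.6  0.8] grip 0.493 zaxis [-0.013  0.006 -1.   ]
```

Gripped (42.1 mm reading; the 24 mm knob read 22.1 — same −2 offset). Lifting straight up, slowly first.

```bash
python3 -m inch '[[0,0,-0.004,0,0.03],[0,0,-0.006,0,0.03],[0,0,-0.008,0,0.03],[0,0,-0.008,0,0.03],[0,0,-0.008,0,0.03]]'; python3 -c "
from h import *
goto([479.4,255.6,195])"
```

```text
time_s: 14.25
eef_pos: [479.0, 255.1, 119.4]
ee_rot: [0.003, 0.81, -0.586, -0.008]
force: [0.2, 0.8, -1.5]
grip_width: 0.493
t 14.25 tcp [479.  255.1 119.4] tool shift mm [ -1.1   0.6 -75.6] x-axis [ 0.312 -0.95  -0.01 ] f [ 0.2  0.8 -1.5] grip 0.493 zaxis [-0.017  0.005 -1.   ]
```

Load 1.5 N = cover only (0.14 kg). Continue up.

```bash
python3 -m inch '[[0,0,-0.012,0,0.03],[0,0,-0.015,0,0.03],[0,0,-0.015,0,0.03],[0,0,-0.015,0,0.03],[0,0,-0.015,0,0.03]]'; python3 -m inch '[[0,0,-0.010,0,0.03],[0,0,-0.006,0,0.03],[0,0,-0.002,0,0.03],[0,0,-0.001,0,0.03],[0,0,-0.001,0,0.03]]'; python3 - <<'E'
from h import *
goto([479.4,255.6,195])
cv2.imwrite("pics/end.png",np.hstack([cv2.resize(capture(n),(390,292)) for n in("wrist","scene")]))
goto([479.4,255.6,195])
E
```

```text
time_s: 14.67
eef_pos: [479.6, 254.5, 197.5]
ee_rot: [0.003, 0.81, -0.586, -0.008]
force: [0.6, 0.1, -0.4]
grip_width: 0.496
time_s: 15.08
eef_pos: [480.7, 254.6, 224.3]
ee_rot: [-0.0, 0.81, -0.586, -0.006]
force: [0.7, 0.4, -1.8]
grip_width: 0.495
t 15.08 tcp [480.7 254.6 224.3] tool shift mm [-1.   0.8 29.3] x-axis [ 0.313 -0.95  -0.009] f [ 0.7  0.4 -1.8] grip 0.495 zaxis [-0.009  0.007 -1.   ]
t 15.18 tcp [480.7 254.7 224. ] tool shift mm [-1.   0.7 29. ] x-axis [ 0.313 -0.95  -0.009] f [-0.3 -0.1 -2.2] grip 0.494 zaxis [-0.009  0.007 -1.   ]
```

View pics/end.png

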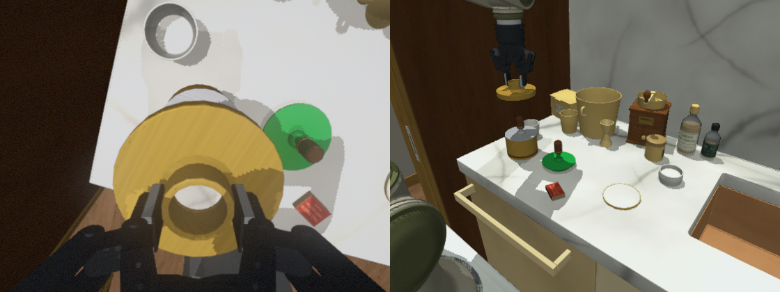

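The cover hangs level in the fingers with an empty bore. The tin (scene view ~520,145) carries the inner lid with its knob, and the bystanders are unmoved. Handing in.

```bash
python3 -c "
from rig import *
print(finish_job())"
```

```text
the job is handed in; nothing more can be done
None
```

I carried the double lid by its knob from the coaster to the tin, seated it and pressed the knob down with the cover still on. I then gripped the cover by its collar, lifted it off alone, and handed in at about 15 s while holding it up.

**What the last checks showed:**
- **Knob pressed:** I first pressed it while gripping it, then again from above with the fingers shut. Its top stopped firmly at 130.0 mm with about 26 N, exactly the height for seated and fully pressed.
- **Cover held:** the load after lifting was about 1.5–2 N, which fits the cover alone. The opening read 42 mm on the 44 mm collar, the same 2 mm low as on the knob. By the arm's position, the lower edge is about 72 mm above the knob, and the tool is about 0.01 rad off vertical.
- **Scene:** the last picture shows the inner lid on the tin with its knob, and the green look-alike and the other things apparently where they were. I judged this by eye and did not measure the final positions of the tin or the bystanders.

**What disagreed or went less cleanly:**
- The tool drifted to about 0.04 rad of tilt while carrying the lid. This eased as the lid seated and the knob was pressed.
- Pressing put about 12 N of sideways force on the lid. Afterwards the lid measured about 3 mm from my first estimate of the tin's centre. I don't know how much of that is measuring error and how much is the tin shifting.
- The cover sat about 2.5 mm off the knob's axis before I gripped it, so I centred the grip on the collar instead.

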